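# Hold the viewing hood's sprung shutter half open over a sample jar

### The job

Slide the carriage with the sample jar along its lane, under the viewing hood, until it is fully home against the end stop, with the jar still standing in its seat. Only then draw the sprung shutter on the hood's roof open to half of its travel, never beyond three quarters, and finish still holding it there, steady, with the fingers: the program ends while holding the shutter, without letting go. Leave the other things lying around the hood where they are.

Things in the scene. Friction and masses are not known exactly. Their poses are not given: they have to be found in the camera images.
- hood: Viewing hood of grey painted metal on an aluminium base (8 mm thick), fixed to the worktop. Origin on the worktop under the device's centre. A straight lane runs along its y axis between rails 22 mm high, 61 mm apart, centred on x 0, open at the +y end (y +190). The hood, 180 mm in x, 120 mm in y, stands over the lane's other end, y -190 to -70, roof top at z 101.
- stop_face (a point): Middle of the lane's end stop, inside the hood (y -180 in the hood's frame, z 13). The tunnel to it is open towards +y and clear up to z 95, where the roof lies over it.
- half_rib (a point): Middle one (half) of three small raised ribs along the +y edge of the roof; shut and open ribs 30 mm to either side along the hood's x. The shutter's pointer bar stands over the rib of its present opening. The shutter's two guides on the roof are 9 mm high, 62 mm apart; a 12 mm thick spring barrel lies at the -y edge.
- carriage: Loose flat aluminium carriage 58 x 210 x 10 mm, about 0.5 kg, lying in the lane with 1.5 mm play each side, axes parallel to the hood's. Origin at the centre of its underside. Jar seat at its -y end, upright post at its +y end. Starts 90 to 150 mm short of home; goes home along the hood's -y, until its nose meets the stop; its origin is then at y -75 in the hood's frame.
- carriage_post (a point): Point on the axis of the carriage's upright square steel post, 16 x 16 mm, top 90 mm above the worktop; this point is 22 mm below the top. It is at y +88 of the carriage, and still 83 mm outside the hood when home.
- jar_seat (a point): Centre of the jar seat on the carriage's top, a ring 54 mm wide outside, 47 mm inside and 8 mm high; y -60 of the carriage.
- sample_jar: Small loose sample jar with black lid, 42 mm wide, 64 mm high, standing in the seat ring. Origin at the centre of its underside, z up.
- shutter (a joint): Opening of the sprung sliding shutter (steel plate 64 x 60 mm) on the roof, in m: 0 shut, 0.060 fully open; it opens along the hood's -x, towards the robot. Its spring closes it: 3 N at shut, rising 0.2 N per mm to 9 N at half and 15 N fully open; it springs shut when let go.
- shutter_tab (a point): Point in the shutter's upright steel finger tab, 12 mm thick in the hood's x, 26 mm wide in its y, top 153 mm above the worktop; this point is 18 mm below its top. Shut, it is at x +3, y -130 in the hood's frame; it moves with the shutter.
- other_jar: Bystander: larger sample jar with a pale ribbed lid, 48 mm wide, 82 mm high, standing behind the lane; origin under its centre.
- beaker: Bystander: clear beaker 54 mm wide, 70 mm high, standing behind the lane; origin under its centre.
- union_steel: Bystander: steel tube union 19 x 47 x 17 mm, lying in front of the lane; origin under its centre.
- marker: Bystander: marker pen 17 x 135 x 16 mm, lying in front of the lane; origin under its centre.
- tube_cutter: Bystander: small white tube cutter with a red knob, 28 x 88 x 16 mm, lying beyond the hood's closed end; origin under its centre.
- wrench: Bystander: open-ended wrench 28 x 165 x 6 mm, lying beyond the hood's closed end; origin under its centre.

How it is judged:
On the way, in this order (a step that is already met when the one before it is completed fails the run):
1. the carriage is fully home against the stop with the jar in its seat, and the shutter still shut (y of carriage in the frame of hood below -0.07 m and z of carriage in the frame of hood below 0.011 m and horizontal distance between sample_jar and jar_seat below 0.006 m and angle between sample_jar's own z axis and vertical below 0.1 rad and z of sample_jar in the frame of carriage below 0.015 m and value of joint shutter below 0.004 m), for 0.2 s.
2. the fingers hold the shutter at half travel for a second (value of joint shutter between 0.025 and 0.035 m and velocity of joint shutter between -0.01 and 0.01 m/s and contact force between the fingers and shutter above 3 N), for 1 s.
At the end, for the whole second after the job is handed in: The fingers hold the shutter, at rest, at 30 mm of its 60 mm travel, within 5 mm either way; the carriage lies in its lane within 5 mm of the end stop, and the jar stands upright in its seat (all of step 2 and y of carriage in the frame of hood below -0.07 m and z of carriage in the frame of hood below 0.011 m and horizontal distance between sample_jar and jar_seat below 0.006 m and angle between sample_jar's own z axis and vertical below 0.1 rad and z of sample_jar in the frame of carriage below 0.015 m); the arm keeps its last pose, push and grip.
It fails at once if the shutter is opened before the carriage is home (value of joint shutter above 0.012 m and y of carriage in the frame of hood above -0.067 m).
It fails at once if the shutter is drawn beyond three quarters of its travel (value of joint shutter above 0.046 m).
It fails at once if a bystander is moved or knocked over (distance of any of other_jar, beaker, union_steel, marker, tube_cutter, wrench from where it was at the start of the episode above 0.03 m or angle between any of other_jar, beaker's own z axis and vertical above 0.6 rad).
It also fails if it takes over 45 s, if anything falls off the work surface, if the arm or the gripper's body presses on something with over 40 N, if the wrist force passes 120 N, or if a joint passes its speed limit or range.

### The arm

A 7-joint arm with a two-finger parallel gripper is mounted at the origin on a cart in front of the work surface, level with it; the furniture and walls round the work are solid. World frame = base frame: x ahead of the robot, y to its left, z up, the work surface at z = 0. Lengths are in m, angles in rad, forces in N, time in s.
With the tool pointing down it reaches from about 0.35 to 0.9 m from the base axis. Payload 19.9 kg.
Tool frame: the origin (TCP) lies at the very end of the fingers, on their centre line; the grasp point (between the pads) lies 19 mm behind it; z points along the fingers, y is the line along which they close (so a half turn about z gives the same grasp; the last joint's range is limited). The gripper opens to 85 mm and grips with 20 to 120 N. Pads are 22 mm wide; open, the fingers measure 114 mm over their backs; the gripper's body (76 mm by 85 mm) begins 54 mm behind the grasp point. The pads swing forward as they close: fully open they stand 13 mm farther back than shut.
Start: joints at [1.216, 0.417, -0.01, 1.614, 0.005, 1.111, -0.053], TCP at [0.193, -0.594, 0.231] pointing down, gripper open.
Joint ranges: [-2.81, 2.81], [-0.39, 2.02], [-1.27, 1.25], [0.06, 2.57], [-1.19, 4.33], [0.19, 2], [-2.82, 2.82]. Speed limits (rad/s): [1.89, 1.89, 2.39, 2.39, 3.01, 3.01, 3.01].

### API

Orientations are given as a rotation vector (axis times angle).
In Python, from workcell import manip, eyes gives the robot as it stands.
- The arm moves only by the tool move_arm, never from a script. Its argument "commands" is a list of rows, each a list of 7 numbers: the shift along the tool's x, y, z in units of 25 mm (1.0 is 25 mm), then the turn, a rotation vector about the tool's x, y, z in units of 6 degrees (1.0 is 6 degrees), then the closure, from -1 (fully open) to 1 (shut). A call has 1 to 12 rows; each row shifts and turns the commanded pose from where the row before left it, along the tool's axes as they then stand; what a row does not reach is not made up. A row lasts 1/10 s, in which the tool goes at most 50 mm and 8.59 degrees, less where a joint would pass 70% of its speed; a pose out of reach is approached as far as the arm can. A call is refused whole if a number of a shift passes 1 or a number of a turn 1, either way. A call with a gripper value outside its range is refused whole. The fingers move at their own pace and stop on an object; "force" is the grip in N (left out, the last holds). Time passes only in rows, so rows that do not move let the fingers close. It gives the time, the measured TCP pose, the force, the opening and the grip force at its end, in the units of the state.
- manip.get_obs(): the state, without advancing time (a new reading comes with each control period).
- eyes.grab_frame(name): name is "side" or "top"; returns (picture, depth): 384x512x3 uint8, red, green, blue; 384x512 float32, m along the optical axis (not along the pixel's ray), 0 where there is no reading.
- eyes.get_calibration(name): a dict with "mtx" (3x3 intrinsics, pixels), "k1" (the pictures are not rectified: a ray, as slopes to the right and down, at radius r is drawn at 1 + k1 r^2 times it, then the intrinsics apply), "extrinsics" (4x4, takes a point from camera to world coordinates). Camera axes: x right, y down, z forward; pixel columns grow to the right and rows downward; lengths in m; the calibration is good to about 2 mm. A picture is of the moment at which its call begins. get_calibration takes no time and is no camera call.
- manip.finish_job(): hands the job in; it is judged then, once.
The state is a dict: "time": time; "joint_pos": joint angles; "qvel": joint speeds; "joint_efforts": joint torques, N m; "eef_pos": TCP position; "ee_rot": TCP orientation; "force": force on the tool from outside, world axes, zero at the start; "ft_torque": the same for the moment, N m; "grip_width": finger opening in m; "grasp_force": force on a finger pad.
Only numpy, scipy, OpenCV 4.12 (cv2) and the standard library are available. Lean on these libraries where they do the work, as an engineer would, in place of code of your own. Each camera call takes 0.05 s, during which the arm holds its last target. There are 200 camera calls.

## Working session

There is one attempt and no reset: what is moved stays moved. The work goes in short steps, Python scripts to look and compute and a tool call to move; the robot and the scene stay as the last step left them, time stands still between calls to the robot, and variables do not carry over. Pictures are saved under pics/ and viewed, at most 10 in all, crops included, and the job is handed in when it is done.

Besides the shell and the picture viewer there is one more tool, called after "Request:" as name(argument=value, ...), one argument or row to a line, values as JSON. move_arm: Moves the arm, as the interface text tells. Its arguments: {"type":"object","properties":{"commands":{"type":"array"},"force":{"type":"number"}},"required":["commands"]}

```bash
mkdir -p pics; cat > h.py <<'E'
import numpy as np, cv2
from workcell import manip, eyes
def snap(n):
    im,d=eyes.grab_frame(n); np.savez(f'{n}.npz',im=im,d=d); return im,d
def world(n,u,v,d=None,z=None):
    """pixel -> world by depth d, or on plane height z"""
    c=eyes.get_calibration(n); K=np.array(c['mtx']); E=np.array(c['extrinsics'])
    p=cv2.undistortPoints(np.array([[[u,v]]],float),K,np.array([c['k1'],0,0,0,0.]))[0,0]
    r=np.array([p[0],p[1],1.])
    if z is not None: d=(z-E[2,3])/(E[:3,:3]@r)[2]
    return E[:3,:3]@(r*d)+E[:3,3]
E
python3 - <<'E'
from h import *
for n in('side','top'):
    im,d=snap(n); cv2.imwrite(f'pics/{n}0.png',cv2.resize(im[:,:,::-1],(800,600),interpolation=cv2.INTER_CUBIC))
    c=eyes.get_calibration(n); print(n,np.round(c['extrinsics'],3),c['mtx'],c['k1'])
print(manip.get_obs())
E
```

```text
side [[ 0.998  0.052 -0.044  0.6  ]
 [ 0.066 -0.577  0.814 -0.861]
 [ 0.016 -0.815 -0.579  0.702]
 [ 0.     0.     0.     1.   ]] [[397.44027416   0.         248.84501433]
 [  0.         397.44027416 197.55595206]
 [  0.           0.           1.        ]] -0.019543917083316268
top [[-0.027 -0.981  0.19   0.373]
 [-0.999  0.035  0.036 -0.067]
 [-0.042 -0.189 -0.981  0.985]
 [ 0.     0.     0.     1.   ]] [[407.06146526   0.         246.44031797]
 [  0.         407.06146526 193.13109469]
 [  0.           0.           1.        ]] -0.07905093859004149
{'time': 0.1, 'joint_pos': array([ 1.2155113 ,  0.4179082 , -0.01028738,  1.61410425,  0.00468662,
        1.11073728, -0.05301362]), 'qvel': array([-1.54961387e-03, -6.50517720e-06, -2.92552472e-04, -2.43949460e-03,
       -4.90472182e-04,  9.65060569e-04,  2.44103880e-04]), 'joint_efforts': array([ 1.29804510e-03, -8.65820146e+01,  6.80019893e-01, -4.35633838e+01,
        1.92515412e-02,  4.87689467e-03, -4.99945497e-05]), 'eef_pos': array([ 0.19279999, -0.59418265,  0.2307308 ]), 'ee_rot': array([-3.10192254e+00, -4.90660144e-01,  4.04359993e-04]), 'force': array([-0.42035164, -0.25435589, -1.02093834]), 'ft_torque': array([ 0.02019653,  0.00258032, -0.0137301 ]), 'grasp_force': 0.0, 'grip_width': 0.08527489375771724}
```

View pics/side0.png

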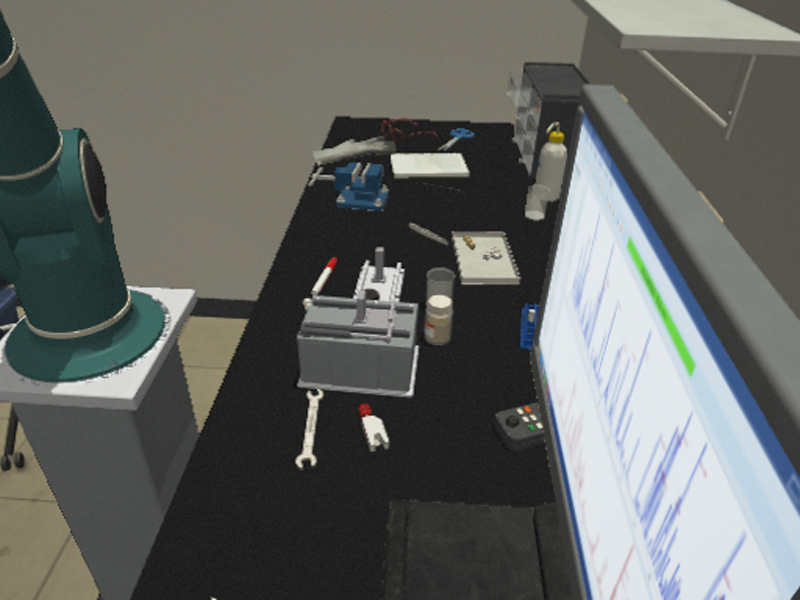

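View pics/top0.png

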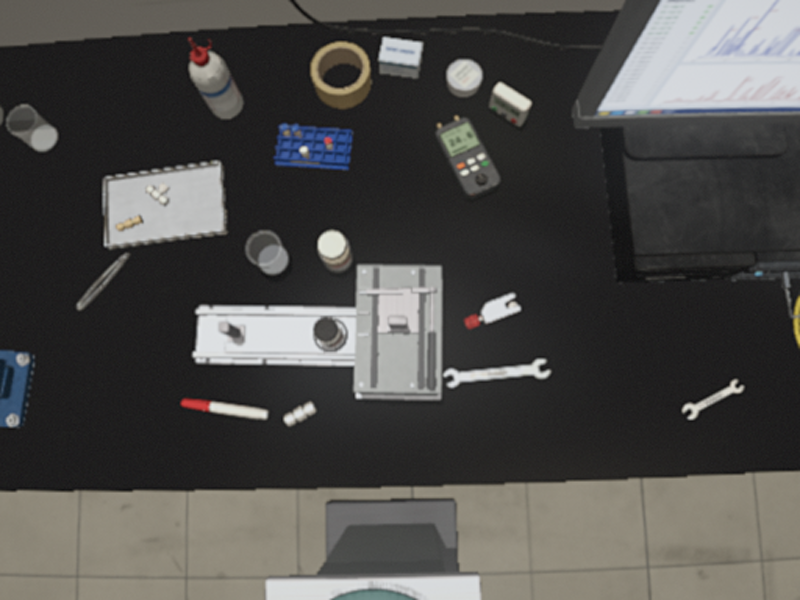

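The side view shows the hood around (360,340), with the post at (380,260). The top view shows the lane from (195,335) to the hood at (400,330), the post at about (228,330), the jar at (328,333) and the tab at (398,323). Next I'll enlarge the top view.

```bash
python3 - <<'E'
from h import *
a=np.load('top.npz'); im=a['im'][160:265,110:300,::-1]
cv2.imwrite('pics/topc.png',cv2.resize(im,None,fx=4.2,fy=4.2,interpolation=cv2.INTER_CUBIC))
a=np.load('side.npz'); im=a['im'][150:260,180:280,::-1]
cv2.imwrite('pics/sidec.png',cv2.resize(im,None,fx=5.4,fy=5.4,interpolation=cv2.INTER_CUBIC))
E
```

```text
(no output)
```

View pics/topc.png

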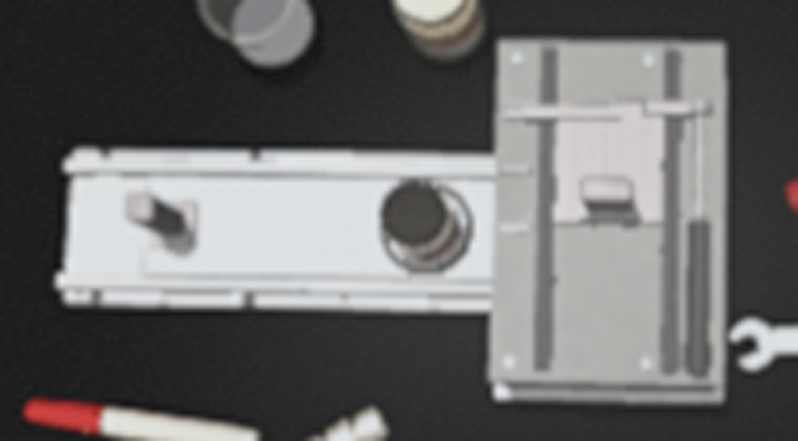

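View pics/sidec.png

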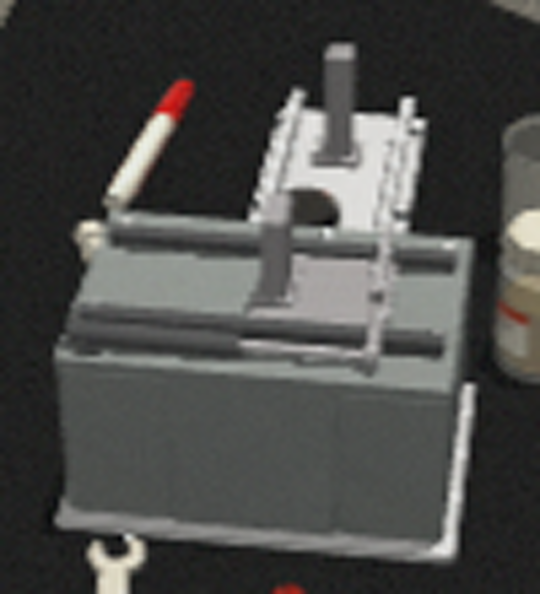

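```bash
python3 - <<'E'
from h import *
d=np.load('top.npz')['d']
P={'roofTL':(497,40,.101),'roofTR':(726,41,.101),'roofBR':(723,388,.101),'roofBL':(490,382,.101),'post':(141,208,.09),'tab':(608,186,.153),'jar':(415,213,.082),'halfrib':(516,170,.104),'openrib':(514,228,.104),'railL_top':(70,160,.022),'railL_bot':(62,285,.022),'shutedgeTR':(664,103,.106),'pb':(605,187,.153)}
W={}
for k,(u,v,z) in P.items():
    u=110+u/4.2-.38;v=160+v/4.2-.38
    W[k]=world('top',u,v,z=z); dd=d[int(round(v)),int(round(u))]
    print(k,W[k].round(4),'depth pt',world('top',u,v,d=dd).round(4))
S={'post':(341,50,.09),'tab':(275,202,.153)}
for k,(u,v,z) in S.items():
    print('side',k,world('side',180+u/5.4-.4,150+v/5.4-.4,z=z).round(4))
for a,b in(('roofTL','roofTR'),('roofBL','roofBR'),('roofBL','roofTL'),('roofBR','roofTR'),('post','jar')):
    e=W[b]-W[a]; print(a,b,np.linalg.norm(e).round(4),np.degrees(np.arctan2(e[1],e[0])).round(2))
c=sum(W[k] for k in('roofTL','roofTR','roofBR','roofBL'))/4; print('roof c',c)
E
```

```text
roofTL [0.6008 0.0053 0.101 ] depth pt [6.266e-01 1.350e-02 6.000e-04]
roofTR [ 0.5956 -0.1167  0.101 ] depth pt [ 0.6215 -0.1225 -0.0016]
roofBR [ 0.4129 -0.1073  0.101 ] depth pt [ 0.4173 -0.1117  0.0036]
roofBL [0.4195 0.0123 0.101 ] depth pt [0.4248 0.0212 0.0015]
post [0.518  0.2001 0.09  ] depth pt [0.5183 0.2006 0.0884]
tab [ 0.5111 -0.0525  0.153 ] depth pt [ 0.511  -0.0525  0.1537]
jar [0.5117 0.0527 0.082 ] depth pt [0.5121 0.053  0.0795]
halfrib [ 0.5294 -0.0037  0.104 ] depth pt [ 0.53   -0.0035  0.1008]
openrib [ 0.4987 -0.002   0.104 ] depth pt [ 0.4986 -0.0021  0.1051]
railL_top [0.5588 0.2634 0.022 ] depth pt [0.5589 0.2636 0.0215]
railL_bot [0.4856 0.2661 0.022 ] depth pt [0.4856 0.2662 0.0219]
shutedgeTR [ 0.5621 -0.0825  0.106 ] depth pt [ 0.5608 -0.0823  0.112 ]
pb [ 0.5107 -0.051   0.153 ] depth pt [ 0.5106 -0.051   0.1537]
side post [0.5214 0.2019 0.09  ]
side tab [ 0.5103 -0.0491  0.153 ]
roofTL roofTR 0.1221 -92.41
roofBL roofBR 0.1197 -93.16
roofBL roofTL 0.1814 -2.22
roofBR roofTR 0.183 -2.96
post jar 0.1478 -92.44
roof c [ 0.50721898 -0.05160297  0.101     ]
```

Request:
move_arm(
  commands=[
    [0,0,-0.2,0,0,-0.97,1],
    [0,0,-0.2,0,0,-0.97,1],
    [0,0,-0.2,0,0,-0.97,1],
    [0,0,-0.2,0,0,-0.97,1],
    [0,0,-0.2,0,0,-0.97,1],
    [0,0,-0.2,0,0,-0.97,1],
    [0,0,-0.2,0,0,-0.97,1],
    [0,0,-0.2,0,0,-0.97,1],
    [0,0,-0.2,0,0,-0.97,1],
    [0,0,-0.2,0,0,-0.97,1],
    [0,0,0,0,0,-0.97,1],
    [0,0,0,0,0,-0.97,1],
  ],
  force=40,
)

```text
time: 1.3
eef_pos: [0.1929, -0.5944, 0.2811]
ee_rot: [-2.258, -2.183, -0.0]
force: [0.6, 0.2, -0.1]
grip_width: -0.0002
grasp_force: 0.0
```

Request:
move_arm(
  commands=[
    [1,0.95,0,0,0,0.08,1],
    [1,0.95,0,0,0,0,1],
    [1,0.95,0,0,0,0,1],
    [1,0.95,0,0,0,0,1],
    [1,0.95,0,0,0,0,1],
    [1,0.95,0,0,0,0,1],
    [1,0.95,0,0,0,0,1],
    [1,0.95,0,0,0,0,1],
    [1,0.95,0,0,0,0,1],
    [1,0.95,0,0,0,0,1],
    [1,0.95,0,0,0,0,1],
    [1,0.95,0,0,0,0,1],
  ],
)

```text
time: 2.5
eef_pos: [0.4921, -0.3067, 0.2811]
ee_rot: [-2.272, -2.169, 0.0]
force: [-0.2, 0.0, 0.4]
grip_width: -0.0001
grasp_force: 0.0
```

Request:
move_arm(
  commands=[
    [1,0,0,0,0,0,1],
    [1,0,0,0,0,0,1],
    [1,0,0,0,0,0,1],
    [1,0,0,0,0,0,1],
    [1,0,0,0,0,0,1],
    [1,0,0,0,0,0,1],
    [1,0,0,0,0,0,1],
    [1,0,0,0,0,0,1],
    [1,0,0,0,0,0,1],
    [1,0,0,0,0,0,1],
    [1,0,0,0,0,0,1],
    [1,0,0,0,0,0,1],
  ],
)

```text
time: 3.7
eef_pos: [0.505, -0.0072, 0.2811]
ee_rot: [-2.272, -2.169, 0.0]
force: [0.5, -0.4, 0.2]
grip_width: 0.0002
grasp_force: 0.0
```

Request:
move_arm(
  commands=[
    [1,0,0,0,0,0,1],
    [1,0,0,0,0,0,1],
    [1,0,0,0,0,0,1],
    [1,0,0,0,0,0,1],
    [1,0,0,0,0,0,1],
    [1,0,0,0,0,0,1],
    [1,0,0,0,0,0,1],
    [1,0,0,0,0,0,1],
    [1,0,0,0,0,0,1],
    [1,0,0,0,0,0,1],
    [0.5,0,0,0,0,0,1],
    [0,0,0,0,0,0,1],
  ],
)

```text
time: 4.9
eef_pos: [0.517, 0.2554, 0.281]
ee_rot: [-2.269, -2.171, 0.0]
force: [0.4, -0.5, -0.2]
grip_width: 0.0
grasp_force: 0.0
```

Request:
move_arm(
  commands=[
    [0,0.15,1,0,0,0,1],
    [0,0,1,0,0,0,1],
    [0,0,1,0,0,0,1],
    [0,0,1,0,0,0,1],
    [0,0,1,0,0,0,1],
    [0,0,1,0,0,0,1],
    [0,0,1,0,0,0,1],
    [0,0,1,0,0,0,1],
    [0,0,1,0,0,0,1],
    [0,0,0.5,0,0,0,1],
    [0,0,0,0,0,0,1],
  ],
)

```text
time: 6.0
eef_pos: [0.5207, 0.2526, 0.0426]
ee_rot: [-2.273, -2.168, 0.004]
force: [-0.3, -0.0, 0.1]
grip_width: -0.0001
grasp_force: 0.0
```

```bash
python3 - <<'E'
from h import *
im,d=snap('top'); im=im[160:265,110:300,::-1]
cv2.imwrite('pics/topc2.png',cv2.resize(im,None,fx=4.2,fy=4.2,interpolation=cv2.INTER_CUBIC))
E
```

```text
(no output)
```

View pics/topc2.png

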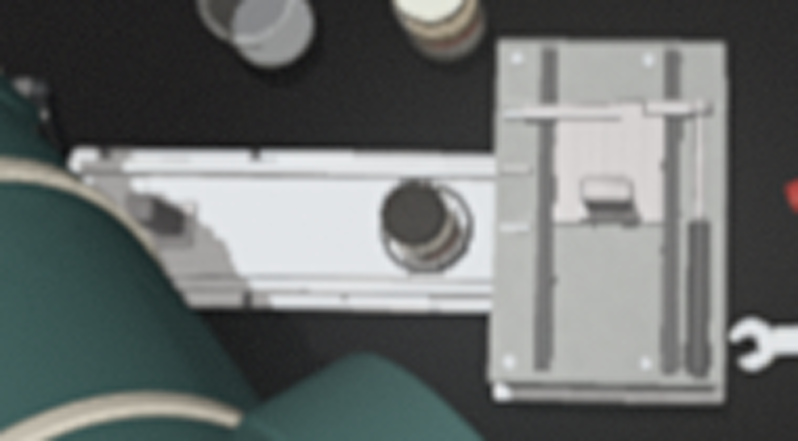

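The carriage hasn't moved and the jar lid is still at (415,213). The arm is behind the post, so I'll push gently.

Request:
move_arm(
  commands=[
    [-0.4,0,0,0,0,0,1],
    [-0.4,0,0,0,0,0,1],
    [-0.2,0,0,0,0,0,1],
    [-0.2,0,0,0,0,0,1],
    [-0.2,0,0,0,0,0,1],
    [-0.2,0,0,0,0,0,1],
    [-0.25,0,0,0,0,0,1],
    [-0.25,0,0,0,0,0,1],
    [-0.3,0,0,0,0,0,1],
    [-0.3,0,0,0,0,0,1],
    [-0.3,0,0,0,0,0,1],
    [-0.3,0,0,0,0,0,1],
  ],
)

```text
time: 7.25
eef_pos: [0.5175, 0.172, 0.0441]
ee_rot: [-2.271, -2.17, -0.002]
force: [0.2, 4.6, 2.4]
grip_width: -0.0001
grasp_force: 0.0
```

Request:
move_arm(
  commands=[
    [-0.25,0,0,0,0,0,1],
    [-0.25,0,0,0,0,0,1],
    [-0.25,0,0,0,0,0,1],
    [-0.2,0,0,0,0,0,1],
    [-0.2,0,0,0,0,0,1],
    [-0.2,0,0,0,0,0,1],
    [-0.15,0,0,0,0,0,1],
    [-0.1,0,0,0,0,0,1],
  ],
)

```text
time: 8.05
eef_pos: [0.5155, 0.1314, 0.0439]
ee_rot: [-2.272, -2.169, -0.0]
force: [0.0, 4.9, 2.6]
grip_width: -0.0002
grasp_force: 0.0
```

Request:
move_arm(
  commands=[
    [-0.15,0,0,0,0,0,1],
    [-0.15,0,0,0,0,0,1],
    [-0.15,0,0,0,0,0,1],
    [-0.1,0,0,0,0,0,1],
    [-0.1,0,0,0,0,0,1],
    [-0.06,0,0,0,0,0,1],
  ],
)

```text
time: 8.65
eef_pos: [0.5147, 0.1138, 0.0438]
ee_rot: [-2.272, -2.169, -0.0]
force: [0.4, 5.5, 2.8]
grip_width: -0.0003
grasp_force: 0.0
```

Request:
move_arm(
  commands=[
    [-0.06,0,0,0,0,0,1],
    [-0.06,0,0,0,0,0,1],
    [-0.06,0,0,0,0,0,1],
    [0,0,0,0,0,0,1],
  ],
)

```text
time: 9.05
eef_pos: [0.5146, 0.1116, 0.0442]
ee_rot: [-2.269, -2.171, -0.004]
force: [-0.1, 18.0, 3.2]
grip_width: -0.0001
grasp_force: 0.0
```

Request:
move_arm(
  commands=[
    [0.3,0,0,0,0,0,1],
    [0.6,0,0,0,0,0,1],
    [0.3,0,-0.8,0,0,0,-0.1],
    [0,0,-1,0,0,0,-0.1],
    [0,0,-1,0,0,0,-0.1],
    [0,0,-1,0,0,0,-0.1],
    [0,0,-1,0,0,0,-0.1],
    [0,0,-1,0,0,0,-0.1],
    [0,0,-1,0,0,0,-0.1],
    [0,0,-1,0,0,0,-0.1],
    [1,0,-0.5,0,0,0,-0.1],
    [1,0,0,0,0,0,-0.1],
  ],
)

```text
time: 10.25
eef_pos: [0.5189, 0.19, 0.2532]
ee_rot: [2.273, 2.166, 0.003]
force: [1.1, -0.2, -0.3]
grip_width: 0.0469
grasp_force: 0.0
```

```bash
python3 - <<'E'
from h import *
im,d=snap('top'); im2=im[160:265,110:300,::-1]
a=cv2.resize(im2,None,fx=3,fy=3,interpolation=cv2.INTER_CUBIC)
im,d=snap('side'); b=cv2.resize(im[130:260,170:290,::-1],(225*290//225,315),interpolation=cv2.INTER_CUBIC)
b=cv2.resize(im[150:255,180:255,::-1],(225,315),interpolation=cv2.INTER_CUBIC)
cv2.imwrite('pics/home.png',np.hstack([a,b]))
E
```

```text
(no output)
```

View pics/home.png

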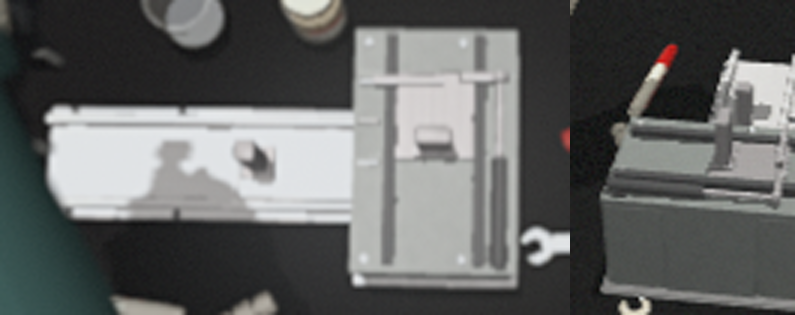

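```bash
python3 - <<'E'
from h import *
d=np.load('top.npz')['d']; W=np.array([[world('top',u,v,d=d[v,u]) for u in range(180,206)] for v in range(200,225)]).reshape(-1,3)
P=W[(W[:,2]>.082)&(W[:,2]<.095)]
print('post',len(P),P.mean(0),P.min(0),P.max(0))
W=np.array([[world('top',u,v,d=d[v,u]) for u in range(240,270)] for v in range(195,225)]).reshape(-1,3)
P=W[(W[:,2]>.148)&(W[:,2]<.16)]
print('tab',len(P),P.mean(0),P.min(0),P.max(0))
E
```

```text
post 49 [0.51260979 0.09098634 0.0896124 ] [0.50541309 0.08417092 0.0838296 ] [0.51994545 0.0981137  0.09278536]
tab 70 [ 0.50930196 -0.05118007  0.15219905] [ 0.50324955 -0.06410443  0.14820877] [ 0.51594105 -0.03900113  0.15668709]
```

The post is now at y 0.091, 142 mm from the tab, so the carriage is home. The tab is at (0.5095, -0.051). Next I'll move above it.

Request:
move_arm(
  commands=[
    [-0.85,0,0,0,0,0,-0.1],
    [-1,0,0,0,0,0,-0.1],
    [-1,0,0,0,0,0,-0.1],
    [-1,0,0,0,0,0,-0.1],
    [-1,0,0,0,0,0,-0.1],
    [-1,0,0,0,0,0,-0.1],
    [-1,0,0,0,0,0,-0.1],
    [-1,0,0,0,0,0,-0.1],
    [-1,0,0,0,0,0,-0.1],
    [-0.8,0,0,0,0,0,-0.1],
    [0,0,0,0,0,0,-0.1],
    [0,0,0,0,0,0,-0.1],
  ],
)

```text
time: 11.55
eef_pos: [0.5068, -0.0517, 0.2511]
ee_rot: [-2.273, -2.168, 0.001]
force: [-0.4, -0.1, -0.1]
grip_width: 0.0467
grasp_force: 0.0
```

Request:
move_arm(
  commands=[
    [0,0.1,0.8,0,0,0,-0.1],
    [0,0,1,0,0,0,-0.1],
    [0,0,1,0,0,0,-0.1],
    [0,0,0.8,0,0,0,-0.1],
    [0,0,0.6,0,0,0,-0.1],
    [0,0,0.4,0,0,0,-0.1],
    [0,0,0.3,0,0,0,-0.1],
    [0,0,0.2,0,0,0,-0.1],
    [0,0,0.1,0,0,0,-0.1],
    [0,0,0,0,0,0,-0.1],
  ],
)

```text
time: 12.55
eef_pos: [0.5096, -0.0519, 0.1214]
ee_rot: [2.272, 2.169, 0.0]
force: [0.4, 0.0, -0.2]
grip_width: 0.0472
grasp_force: 0.0
```

Request:
move_arm(
  commands=[
    [0,0,0,0,0,0,0.3],
    [0,0,0,0,0,0,0.6],
    [0,0,0,0,0,0,1],
    [0,0,0,0,0,0,1],
    [0,0,0,0,0,0,1],
    [0,0,0,0,0,0,1],
    [0,0,0,0,0,0,1],
  ],
  force=60,
)

```text
time: 13.25
eef_pos: [0.5101, -0.0519, 0.1217]
ee_rot: [2.272, 2.168, 0.001]
force: [2.6, -0.4, 6.4]
grip_width: 0.0108
grasp_force: 59.8
```

Request:
move_arm(
  commands=[
    [0,-0.1,0,0,0,0,1],
    [0,-0.15,0,0,0,0,1],
    [0,-0.15,0,0,0,0,1],
    [0,-0.15,0,0,0,0,1],
    [0,-0.15,0,0,0,0,1],
    [0,-0.15,0,0,0,0,1],
    [0,-0.1,0,0,0,0,1],
    [0,-0.05,0,0,0,0,1],
    [0,0,0,0,0,0,1],
  ],
)

```text
time: 14.15
eef_pos: [0.4854, -0.0507, 0.1218]
ee_rot: [2.271, 2.168, 0.003]
force: [7.8, -0.3, 1.5]
grip_width: 0.0114
grasp_force: 59.1
```

Request:
move_arm(
  commands=[
    [0,-0.1,0,0,0,0,1],
    [0,-0.08,0,0,0,0,1],
    [0,-0.03,0,0,0,0,1],
    [0,0,0,0,0,0,1],
    [0,0,0,0,0,0,1],
    [0,0,0,0,0,0,1],
    [0,0,0,0,0,0,1],
    [0,0,0,0,0,0,1],
    [0,0,0,0,0,0,1],
    [0,0,0,0,0,0,1],
    [0,0,0,0,0,0,1],
    [0,0,0,0,0,0,1],
  ],
)

```text
time: 15.35
eef_pos: [0.4804, -0.0505, 0.1217]
ee_rot: [2.271, 2.168, 0.003]
force: [9.7, -1.5, 1.0]
grip_width: 0.0111
grasp_force: 59.0
```

```bash
python3 - <<'E'
from h import *
im,d=snap('top'); a=cv2.resize(im[170:265,200:290,::-1],(450,475),interpolation=cv2.INTER_CUBIC)
im,d=snap('side'); b=cv2.resize(im[165:255,190:255,::-1],(343,475),interpolation=cv2.INTER_CUBIC)
cv2.imwrite('pics/half.png',np.hstack([a,b]))
E
```

```text
(no output)
```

View pics/half.png

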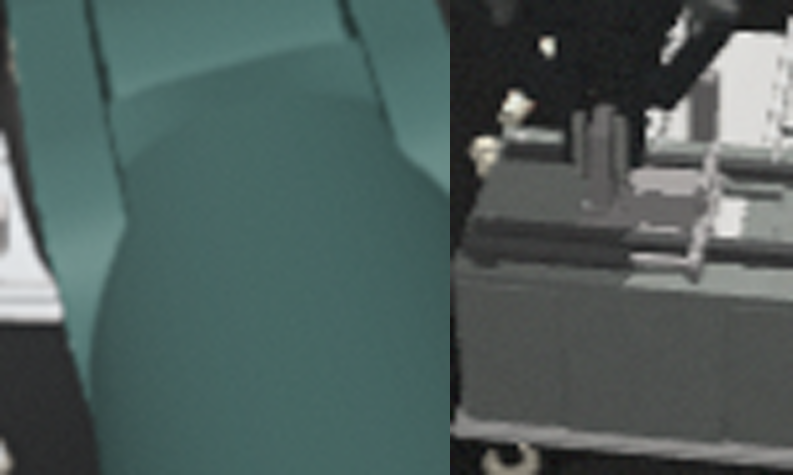

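The side view shows the fingers gripping the tab at (600,150), with the shutter drawn and its pointer bar near (712,160). The TCP has moved 29.7 mm and the force is about 9 N, so the shutter is at half travel. I'll hold a little longer, then hand in.

Request:
move_arm(
  commands=[
    [0,0,0,0,0,0,1],
    [0,0,0,0,0,0,1],
    [0,0,0,0,0,0,1],
    [0,0,0,0,0,0,1],
    [0,0,0,0,0,0,1],
    [0,0,0,0,0,0,1],
    [0,0,0,0,0,0,1],
    [0,0,0,0,0,0,1],
  ],
)

```text
time: 16.25
eef_pos: [0.4804, -0.0505, 0.1217]
ee_rot: [2.271, 2.168, 0.003]
force: [8.8, -1.0, 1.9]
grip_width: 0.0112
grasp_force: 59.0
```

```bash
python3 -c "
from h import *
o=manip.get_obs();print(o['eef_pos'],o['force'],o['grasp_force']);print(manip.finish_job())"
```

```text
[ 0.48035568 -0.05051978  0.12173452] [ 8.77802219 -1.03309584  1.91555565] 58.99861693382263
the job is handed in; nothing more can be done
None
```

The job is handed in: the carriage measured home against its stop and the fingers are holding the shutter at about 30 mm (half travel, about 9 N), but the jar was hidden under the hood, so I couldn't see it standing in its seat.

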